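# Tidy the hallway key shelf

## Robot

A 6-joint arm with a two-finger parallel gripper is mounted at the origin on the work surface. World frame = base frame: x ahead of the robot, y to its left, z up, the work surface at z = 0. Lengths are in m, angles in degrees, forces in N, time in s.
With the tool pointing down it reaches from about 0.275 to 0.875 m from the base axis. Payload 12.5 kg.
Tool frame: the origin (TCP) lies at the very end of the fingers, on their centre line; the grasp point (between the pads) lies 19 mm behind it; z points along the fingers, y is the line along which they close (so a half turn about z gives the same grasp; the last joint's range is limited). The gripper opens to 85 mm and grips with 20 to 120 N. Pads are 22 mm wide; open, the fingers measure 114 mm over their backs; the gripper's body (76 mm by 85 mm) begins 54 mm behind the grasp point. The pads swing forward as they close: fully open they stand 13 mm farther back than shut.
Start: joints at [69.637, 20.094, 94.641, -0, 65.266, -4.847], TCP at [0.147, 0.53, 0.231] pointing down, gripper open.
Joint ranges: [-157.81, 157.81], [-45, 120.19], [0.68, 151.7], [-89.99, 269.99], [4.06, 180], [-164.3, 164.3]. Speed limits (degrees/s): [127.2, 127.2, 159.86, 180, 180, 180].

## Interface

Orientations are given as [roll, pitch, yaw] about the fixed x, y, z axes, in that order (R = Rz(yaw) Ry(pitch) Rx(roll)).
In Python, from bench import bot gives the robot as it stands. The module is installed in compiled form; this text tells all that it offers.
- The arm moves only by the shell command python3 -m pendant 'ROWS' [OPENING]. ROWS is JSON, a list of rows, each an object of numbers: "tx", "ty", "tz": the shift along the world's x, y, z in units of 0.6 m (1.0 is 0.6 m); "rx", "ry", "rz": the turn, a rotation vector about the world's x, y, z in units of 0.5 rad (1.0 is 0.5 rad). In form: [{"tx": .., "ty": .., "tz": .., "rx": .., "ry": .., "rz": ..}, ...]. A call has 1 to 20 rows; each row is the pose to reach, as a shift and turn from the pose commanded when the call began; what a row does not reach only later rows make up. A row lasts 1/10 s, in which the tool goes at most 50 mm and 8.59 degrees, less where a joint would pass 70% of its speed; a pose out of reach is approached as far as the arm can. A call with a number of a shift or a turn outside -1 to 1 is refused whole. A call with a gripper value outside its range is refused whole. OPENING is the closure, from -1 (fully open) to 1 (shut), set as the call begins (- or left out, the last holds). The fingers move at their own pace and stop on an object; the grip force is fixed at half the most. Time passes only in rows, so rows that repeat a pose let the fingers close. It gives the time, the measured TCP pose, the force, the opening and the grip force at its end, in the units of the state.
- bot.sense(): the state, without advancing time (a new reading comes with each control period).
- bot.camera(name): name is "scene" or "side" or "wrist"; returns a dict with "pixels" (384x512x3 uint8, red, green, blue), "mtx" (3x3 intrinsics, pixels), "rvec" (rotation vector, rad) and "tvec" (3), from world to camera coordinates, as OpenCV has them; the wrist camera has in their place "hand_eye" (4x4, takes a point from camera to tool coordinates, whose origin is the TCP and whose axes are the flange's). Camera axes: x right, y down, z forward; pixel columns grow to the right and rows downward; lengths in m; the calibration is good to about 2 mm. A picture is of the moment at which its call begins: read the wrist's pose just before it. There is no depth.
- bot.finish_job(): hands the job in; it is judged then, once.
The state is a dict: "clock": time; "joint_positions": joint angles; "qd": joint speeds; "joint_efforts": joint torques, N m; "tcp_pos": TCP position; "tcp_rot": TCP orientation; "contact_force": force on the tool from outside, world axes, zero at the start; "moment": the same for the moment, N m; "finger_gap": finger opening in m; "gripper_force": force on a finger pad.
Only numpy, scipy, OpenCV 4.12 (cv2) and the standard library are available. Lean on these libraries where they do the work, as an engineer would, in place of code of your own. Each camera call takes 0.05 s, during which the arm holds its last target. There are 200 camera calls.

## Task

Tidy the shelf: lay the blue key flat in the blue bay and the yellow key flat in the yellow bay of the copper tray, and lay the red shoe horn flat in the long white tray. Put the carabiner flat in the round wooden box, and then close the box with its lid, fully seated. Leave the porcelain cat and the hook stand where they are.

Things in the scene. Friction and masses are not known exactly. Their poses are not given: they have to be found in the camera images.
- blue_key: Loose house key with a chunky blue plastic head and a steel blade, lying flat, 68 long x 30 wide x 12 thick. Origin: middle of its length, at the underside; x runs along the key towards the blade tip, z up. The head (a 36 x 30 x 12 block) has its centre at x = -16; grip it there across y (30 wide). The blade is 9 wide and 3 thick and reaches x = +34, 4.5 above the underside.
- yellow_key: Loose house key, same shape, size and axes as the blue key, with a yellow head.
- shoe_horn: Loose short red plastic shoe horn lying flat, 150 long. Origin: middle of its length, at the underside; x runs along it towards the blade end, z up. The handle, from x = -75 to +13, is 22 wide (y) and 12 high: grip it across y, for instance at x = -8. The trough-shaped blade from there to x = +75 is 36 wide and 10 high.
- carabiner: Loose steel carabiner without loose parts (the gate does not move), an oval ring lying flat, 70 long (x), 36 wide (y), of round bar 9 thick; dark sleeve on one side. Origin: centre of the oval, at the underside; z up. The two straight sides lie at y = +/-13.5, so it is gripped across y over 36.
- box_lid: Loose round light-wood lid of the round box, lying right way up, 118 in diameter, with an upright dark cylindrical knob at its centre, 26 in diameter. Origin: centre of the underside of its centring plug; z up. The plug, 5 deep, widens from 80 to 96 diameter; the plate is from z = 5 to 12, the knob from z = 12 to 34. On the shelf it stands on the plug; on the box the plate rests on the rim, so its origin is then 25 above the box's origin.
- key_tray: Fixed shallow copper-coloured tray for keys, 120 (x) x 184 (y), rim and divider 10 high and 4 thick, floor 4 thick. Origin: centre of the underside; z up. A divider along x at y = 0 makes two bays, each 112 (x) x 86 (y) inside: the bay with the blue floor has its centre at y = +45, the one with the yellow floor at y = -45.
- horn_tray: Fixed shallow white plastic tray for the shoe horn, 90 (x) x 190 (y), inside 82 x 182, rim 8 high and 4 thick, floor 4 thick. Origin: centre of the underside; its long side is y; z up.
- round_box: Fixed round box of darker wood, open at the top at the start, 116 outer diameter, 30 high; inside 106 in diameter, floor 5 thick. Origin: centre of the underside; z up.
- cat: Bystander: white porcelain cat figure, loose, about 70 across and 87 high. Origin: centre of the underside of its body.
- hook_stand: Bystander: loose stand with a dark wood foot 60 (x) x 110 (y) x 12 and an upright copper-coloured plate whose top is 77 above the shelf with three empty hooks on its -x side. Origin: centre of its underside.
There are look-alikes about, which are no part of the job. Of the things that look like the yellow_key, the smallest one is meant. There is more than one size of the carabiner; the one meant has the size given above.

How it is judged (in metres and radians):
On the way, in this order (a step that is already met when the one before it is completed fails the run):
1. the carabiner lies in the round box, the lid still off (horizontal distance between carabiner and round_box below 0.03 m and z of carabiner in the frame of round_box between 0.002 and 0.009 m and angle between carabiner's own z axis and vertical below 0.1 rad and horizontal distance between box_lid and round_box above 0.06 m), for 0.1 s.
2. the lid is seated on the box over the carabiner (horizontal distance between box_lid and round_box below 0.008 m and z of box_lid in the frame of round_box between 0.022 and 0.0275 m and angle between box_lid's own z axis and vertical below 0.06 rad and horizontal distance between carabiner and round_box below 0.03 m and z of carabiner in the frame of round_box between 0.002 and 0.009 m and angle between carabiner's own z axis and vertical below 0.1 rad), for 0.2 s.
At the end, for the whole second after the job is handed in: Keys flat in their own-colour bays (origin within 42 x 30 mm of bay centre), horn flat in the white tray (32 x 28 mm), carabiner flat on the box floor (30 mm of centre), lid seated and level on the box (8 mm off axis, 22-27.5 mm up, 0.06 rad); flat = 0.1 rad; all below 0.02 m/s (all of step 2 and x of blue_key in the frame of key_tray between -0.042 and 0.042 m and y of blue_key in the frame of key_tray between 0.015 and 0.075 m and z of blue_key in the frame of key_tray between 0.001 and 0.007 m and angle between each of blue_key, yellow_key, shoe_horn's own z axis and vertical below 0.1 rad and x of yellow_key in the frame of key_tray between -0.042 and 0.042 m and y of yellow_key in the frame of key_tray between -0.075 and -0.015 m and z of yellow_key in the frame of key_tray between 0.001 and 0.007 m and x of shoe_horn in the frame of horn_tray between -0.032 and 0.032 m and y of shoe_horn in the frame of horn_tray between -0.028 and 0.028 m and z of shoe_horn in the frame of horn_tray between 0.001 and 0.007 m and linear speed of each of blue_key, yellow_key, shoe_horn, carabiner, box_lid below 0.02 m/s); the robot touches nothing.
It fails at once if the porcelain cat is shifted by more than 15 mm or tipped (distance of cat from where it was at the start of the episode above 0.015 m or angle between cat's own z axis and vertical above 0.3 rad).
It fails at once if the hook stand is shifted by more than 15 mm or tipped (distance of hook_stand from where it was at the start of the episode above 0.015 m or angle between hook_stand's own z axis and vertical above 0.3 rad).
It also fails if it takes over 118 s, if anything falls off the work surface, if the arm or the gripper's body presses on something with over 40 N, if the wrist force passes 120 N, or if a joint passes its speed limit or range.

## Working session

There is one attempt and no reset: what is moved stays moved. The work goes in short steps, Python scripts to look and compute and a shell command to move; the robot and the scene stay as the last step left them, time stands still between calls to the robot, and variables do not carry over. Pictures are saved under pics/ and viewed, at most 14 in all, crops included, and the job is handed in when it is done.

```bash
mkdir -p pics
cat > h.py <<'E'
import numpy as np,cv2
from bench import bot
from scipy.spatial.transform import Rotation as R
def grab(n):
    s=bot.sense(); c=bot.camera(n); K=np.array(c["mtx"])
    if n=="wrist":
        T=np.eye(4); T[:3,:3]=R.from_euler('xyz',s["tcp_rot"],degrees=True).as_matrix(); T[:3,3]=s["tcp_pos"]
        W=T@np.array(c["hand_eye"])
    else:
        M=np.eye(4); M[:3,:3]=cv2.Rodrigues(np.array(c["rvec"],float))[0]; M[:3,3]=np.ravel(c["tvec"]); W=np.linalg.inv(M)
    return c["pixels"],K,W
def cast(K,W,uv,z):
    uv=np.atleast_2d(np.array(uv,float)); d=np.c_[uv,np.ones(len(uv))]@np.linalg.inv(K).T@W[:3,:3].T
    o=W[:3,3]; return o+d*((z-o[2])/d[:,2])[:,None]
def save(n,p): cv2.imwrite(n,p[:,:,::-1])
def store(tag,n):
    p,K,W=grab(n); save(f"pics/{tag}.png",p); np.savez(f"pics/{tag}.npz",p=p,K=K,W=W); return p,K,W
def load(tag):
    d=np.load(f"pics/{tag}.npz"); return d["p"],d["K"],d["W"]
E
python3 - <<'E'
from h import *
for n in("scene","side","wrist"):
    p,K,W=store(n+"0",n); print(n,W[:3,3].round(3),W[:3,2].round(2))
print(bot.sense())
E
```

```text
scene [1.195 0.043 0.717] [-0.71  0.01 -0.7 ]
side [-0.193 -0.642  1.009] [ 0.53  0.48 -0.7 ]
wrist [0.075 0.551 0.374] [ 0.28 -0.08 -0.96]
{'clock': 0.15, 'joint_positions': array([ 6.96379975e+01,  2.01167865e+01,  9.46687158e+01, -1.96753643e-04,
        6.52657507e+01, -4.84896474e+00]), 'qd': array([-0.08021573, -0.05054254, -0.08317538, -0.01182698,  0.05604158,
       -0.03029349]), 'joint_efforts': array([-2.53714916e-04, -5.06252110e+01, -2.91504943e+01, -1.10466772e-04,
        3.33427590e-03,  9.43104538e-06]), 'tcp_pos': array([0.14700375, 0.52972233, 0.23088524]), 'tcp_rot': array([-1.79948915e+02, -4.15438891e-03,  1.64487043e+02]), 'contact_force': array([ 0.22773475,  0.43942403, -0.45318838]), 'moment': array([-0.03214569,  0.03660771, -0.001831  ]), 'gripper_force': 0.0, 'finger_gap': 0.08539298471446428}
```

View pics/scene0.png

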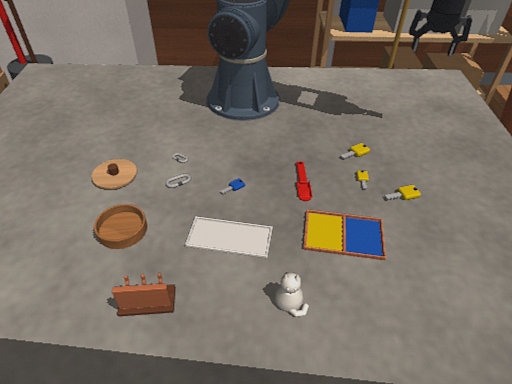

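View pics/side0.png

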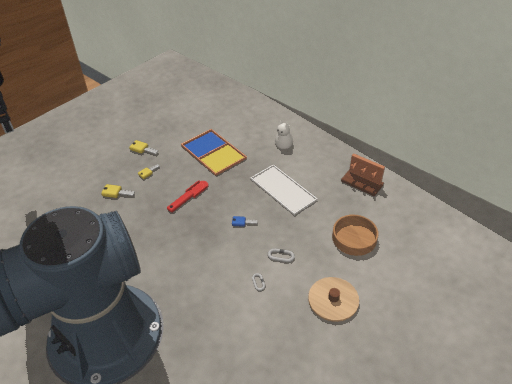

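The scene view shows the lid (115,173), box (120,227), two carabiners (180,157) and (178,181), the blue key (233,187) and the horn (303,180). It also shows yellow keys at (355,151), (363,179: the smallest) and (403,193), the white tray (230,237), the key tray (343,235), the cat (290,293) and the stand (145,295). The side view shows the same set. Next I triangulate blobs across both views.

```bash
cat >> h.py <<'E'
HS={"red":((0,200,90),(6,255,255)),"red2":((174,200,90),(179,255,255)),"blue":((105,150,60),(125,255,255)),"yellow":((22,170,90),(32,255,255))}
def mask(p,c):
    h=cv2.cvtColor(p,cv2.COLOR_RGB2HSV)
    m=cv2.inRange(h,*HS[c])
    if c=="red": m|=cv2.inRange(h,*HS["red2"])
    return m
def blobs(m,amin=25):
    n,l,s,c=cv2.connectedComponentsWithStats(m)
    return [(c[i],s[i],l==i) for i in range(1,n) if s[i,4]>=amin]
def tri(a,b):
    (K1,W1,u1),(K2,W2,u2)=a,b
    P=[K@np.linalg.inv(W)[:3] for K,W in((K1,W1),(K2,W2))]
    X=cv2.triangulatePoints(P[0],P[1],np.float64(u1).reshape(2,1),np.float64(u2).reshape(2,1)).ravel(); return X[:3]/X[3]
E
python3 - <<'E'
from h import *
for n in("scene0","side0"):
    p,K,W=load(n)
    for c in("red","blue","yellow"):
        for ce,s,l in blobs(mask(p,c)):
            if s[1]<120: continue
            print(n,c,ce.round(1),s[4],s[:4],cast(K,W,ce,.006).round(3)[0])
# manual correspondences, scene/side: rough
S,D=load("scene0"),load("side0")
pairs={"carA":((178,181),(281,256)),"carB":((180,157.5),(259,282)),"box rim":((120.5,222),(356,230)),"knob":((113.5,168),(334.5,293)),
"horntray":((230,237),(283,190)),"lid plate":((115,173.5),(333.5,299)),"cat":((290,280),(284,130)),"stand":((145,290),(365,178))}
for k,(a,b) in pairs.items(): print(k,tri((S[1],S[2],a),(D[1],D[2],b)).round(3))
def L(t,pts,z): return cast(t[1],t[2],pts,z).round(3).tolist()
print("carA ends",L(S,[(166,184),(190,178)],.0045),"B",L(S,[(172,154),(188,161)],.0045))
print("keytray",L(S,[(306,211),(382,216),(385,258),(303,250)],.01))
print("horntray",L(S,[(194,218),(273,230),(267,255),(186,246)],.008))
print("box",L(S,[(94,222),(147,222)],.03))
E
```

```text
scene0 red [302.8 183.7] 352 [297 162  15  39] [0.432 0.174 0.006]
scene0 blue [236.6 184.2] 106 [229 179  16  12] [ 0.437 -0.003  0.006]
scene0 blue [362.9 236.6] 1152 [346 218  36  38] [0.612 0.301 0.006]
scene0 yellow [359.9 149.3] 154 [351 143  19  14] [0.279 0.356 0.006]
scene0 yellow [362.2 175.4] 96 [357 171  12  10] [0.395 0.34  0.006]
scene0 yellow [409.  191.9] 211 [398 185  22  15] [0.458 0.452 0.006]
scene0 yellow [324.6 231.5] 1159 [306 213  37  38] [0.597 0.212 0.006]
side0 blue [204.  144.1] 465 [185 133  39  24] [0.605 0.299 0.006]
side0 blue [238.7 220.3] 67 [232 217  13   8] [ 0.439 -0.004  0.006]
carA [ 0.423 -0.163  0.001]
carB [ 0.326 -0.173  0.003]
box rim [ 0.596 -0.269  0.029]
knob [ 0.404 -0.337  0.027]
horntray [ 0.613 -0.015 -0.002]
lid plate [ 0.402 -0.338  0.006]
cat [0.77  0.112 0.06 ]
stand [ 0.777 -0.179  0.029]
carA ends [[0.438, -0.191, 0.005], [0.413, -0.13, 0.004]] B [[0.311, -0.195, 0.004], [0.341, -0.145, 0.004]]
keytray [[0.535, 0.173, 0.01], [0.549, 0.359, 0.01], [0.675, 0.337, 0.01], [0.656, 0.156, 0.01]]
horntray [[0.561, -0.102, 0.008], [0.596, 0.09, 0.008], [0.669, 0.074, 0.008], [0.647, -0.11, 0.008]]
box [[0.597, -0.327, 0.03], [0.595, -0.205, 0.03]]
```

Carabiner A (about 70 long) is the one meant. I'm moving over it for a closer wrist look.

```bash
r='{"tx":0.46,"ty":-1,"tz":-0.08,"rz":-1}'
python3 -m pendant '[{"tx":0.46,"ty":-1,"tz":-0.08,"rz":-1},{"tx":0.46,"ty":-1,"tz":-0.08,"rz":-1},{"tx":0.46,"ty":-1,"tz":-0.08,"rz":-1},{"tx":0.46,"ty":-1,"tz":-0.08,"rz":-1},{"tx":0.46,"ty":-1,"tz":-0.08,"rz":-1},{"tx":0.46,"ty":-1,"tz":-0.08,"rz":-1},{"tx":0.46,"ty":-1,"tz":-0.08,"rz":-1},{"tx":0.46,"ty":-1,"tz":-0.08,"rz":-1},{"tx":0.46,"ty":-1,"tz":-0.08,"rz":-1},{"tx":0.46,"ty":-1,"tz":-0.08,"rz":-1},{"tx":0.46,"ty":-1,"tz":-0.08,"rz":-1},{"tx":0.46,"ty":-1,"tz":-0.08,"rz":-1},{"tx":0.46,"ty":-1,"tz":-0.08,"rz":-1},{"tx":0.46,"ty":-1,"tz":-0.08,"rz":-1},{"tx":0.46,"ty":-1,"tz":-0.08,"rz":-1}]' -1
python3 -m pendant '[{"ty":-0.15,"rz":-0.83},{"ty":-0.15,"rz":-0.83},{"ty":-0.15,"rz":-0.83},{"ty":-0.15,"rz":-0.83},{"ty":-0.15,"rz":-0.83},{"ty":-0.15,"rz":-0.83},{"ty":-0.15,"rz":-0.83}]'
python3 - <<'E'
from h import *
p,K,W=store("w1","wrist"); print(W[:3,3].round(3),W[:3,2].round(2),K[0,0])
E
```

```text
[0.075 0.551 0.374] [ 0.28 -0.08 -0.96] 268.56238581559523invalid input at $[0]: expected keys tx, ty, tz, rx, ry, rz
invalid input at $[0]: expected keys tx, ty, tz, rx, ry, rz
```

View pics/w1.png

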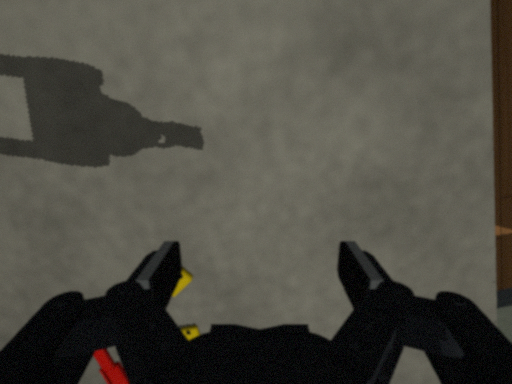

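The picture was taken at the start pose because the rows were refused: all six keys are needed. It shows only the gripper fingers and bare surface. Sending again.

```bash
python3 -m pendant '[{"tx":0.46,"ty":-1,"tz":-0.08,"rx":0,"ry":0,"rz":-1},{"tx":0.46,"ty":-1,"tz":-0.08,"rx":0,"ry":0,"rz":-1},{"tx":0.46,"ty":-1,"tz":-0.08,"rx":0,"ry":0,"rz":-1},{"tx":0.46,"ty":-1,"tz":-0.08,"rx":0,"ry":0,"rz":-1},{"tx":0.46,"ty":-1,"tz":-0.08,"rx":0,"ry":0,"rz":-1},{"tx":0.46,"ty":-1,"tz":-0.08,"rx":0,"ry":0,"rz":-1},{"tx":0.46,"ty":-1,"tz":-0.08,"rx":0,"ry":0,"rz":-1},{"tx":0.46,"ty":-1,"tz":-0.08,"rx":0,"ry":0,"rz":-1},{"tx":0.46,"ty":-1,"tz":-0.08,"rx":0,"ry":0,"rz":-1},{"tx":0.46,"ty":-1,"tz":-0.08,"rx":0,"ry":0,"rz":-1},{"tx":0.46,"ty":-1,"tz":-0.08,"rx":0,"ry":0,"rz":-1},{"tx":0.46,"ty":-1,"tz":-0.08,"rx":0,"ry":0,"rz":-1},{"tx":0.46,"ty":-1,"tz":-0.08,"rx":0,"ry":0,"rz":-1},{"tx":0.46,"ty":-1,"tz":-0.08,"rx":0,"ry":0,"rz":-1},{"tx":0.46,"ty":-1,"tz":-0.08,"rx":0,"ry":0,"rz":-1},{"tx":0.46,"ty":-1,"tz":-0.08,"rx":0,"ry":0,"rz":-1}]' -1
python3 -m pendant '[{"tx":0,"ty":-0.15,"tz":0,"rx":0,"ry":0,"rz":-0.83},{"tx":0,"ty":-0.15,"tz":0,"rx":0,"ry":0,"rz":-0.83},{"tx":0,"ty":-0.15,"tz":0,"rx":0,"ry":0,"rz":-0.83},{"tx":0,"ty":-0.15,"tz":0,"rx":0,"ry":0,"rz":-0.83},{"tx":0,"ty":-0.15,"tz":0,"rx":0,"ry":0,"rz":-0.83},{"tx":0,"ty":-0.15,"tz":0,"rx":0,"ry":0,"rz":-0.83}]'
python3 - <<'E'
from h import *
p,K,W=store("w2","wrist"); print(W[:3,3].round(3),W[:3,2].round(2),bot.sense()["tcp_pos"],bot.sense()["tcp_rot"])
E
```

```text
clock: 1.8
tcp_pos: [0.4225, -0.0693, 0.1831]
tcp_rot: [-180.0, -0.1, 135.8]
contact_force: [-0.3, 0.7, -0.2]
finger_gap: 0.0853
gripper_force: 0.0
clock: 2.4
tcp_pos: [0.4231, -0.1588, 0.1834]
tcp_rot: [180.0, -0.0, 112.3]
contact_force: [-0.5, 0.7, -0.1]
finger_gap: 0.0857
gripper_force: 0.0
[ 0.395 -0.088  0.326] [ 0.11 -0.27 -0.96] [ 0.42313256 -0.1589999   0.18342568] [1.79995485e+02 5.52270599e-04 1.12274095e+02]
```

View pics/w2.png

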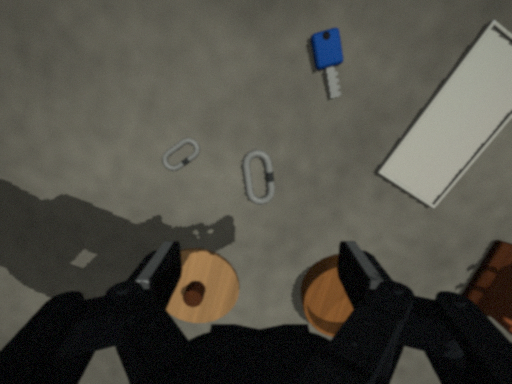

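The wrist view shows the carabiner at (258,178), long axis nearly vertical in the image. It also shows the blue key at (327,62), the smaller carabiner (181,154), the lid (205,287) and the box (330,293).

```bash
cat >> h.py <<'E'
def ang(d): return np.degrees(np.arctan2(d[1],d[0]))
def worldrect(K,W,m,z):
    """centre, long-axis angle, sizes of a mask cast onto plane z"""
    c=max(cv2.findContours(m.astype(np.uint8),cv2.RETR_EXTERNAL,cv2.CHAIN_APPROX_NONE)[0],key=cv2.contourArea)
    P=cast(K,W,c[:,0],z)[:,:2]; (cx,cy),(w,h),a=cv2.minAreaRect((P*1000).astype(np.float32))
    if h>w: w,h,a=h,w,a+90
    return np.round([cx,cy,a%180,w,h],1)
def bright(p,roi,d=25):
    x0,y0,x1,y1=roi; g=cv2.cvtColor(p,cv2.COLOR_RGB2GRAY); m=np.zeros_like(g); r=g[y0:y1,x0:x1].astype(int)
    m[y0:y1,x0:x1]=(np.abs(r-np.median(r))>d)*255; return cv2.morphologyEx(m,cv2.MORPH_CLOSE,np.ones((3,3)))
E
python3 - <<'E'
from h import *
p,K,W=load("w2")
print("car",worldrect(K,W,bright(p,(235,140,285,215)),.0045))
print("small",worldrect(K,W,bright(p,(155,130,208,178)),.0045))
m=mask(p,"blue"); b=max(blobs(m),key=lambda b:b[1][4]); print("blue head",worldrect(K,W,b[2],.012),b[0])
print("blue key", worldrect(K,W,bright(p,(300,20,350,105)),.009))
# heights: triangulate with scene
S,D=load("scene0"),load("side0")
print(tri((K,W,(258.5,178)),(S[1],S[2],(178,181))).round(4), tri((K,W,b[0]),(S[1],S[2],(236.6,184.2))).round(4))
print("key dir", ang((cast(K,W,(334,95),.006)-cast(K,W,b[0],.01))[0]))
print("htray",cast(K,W,[(494,22),(378,174),(433,207)],.008).round(3))
E
```

```text
car [ 430.1 -151.6  124.6   54.    14.8]
small [ 333.8 -176.5   58.     8.3    6.8]
blue head [436.6  -3.7 126.1  34.1  27.9] [326.94        48.57222222]
blue key [444.1 -17.3 127.7  67.3  35. ]
[ 0.4239 -0.1617  0.003 ] [ 0.4374 -0.0028  0.0067]
key dir -52.665040664456406
htray [[ 0.586  0.085  0.008]
 [ 0.556 -0.101  0.008]
 [ 0.641 -0.112  0.008]]
```

Run:
```python
from h import *
p,K,W=load("w2")
for d in(10,14,18):print("car",worldrect(K,W,bright(p,(235,140,285,212),d),.0045),worldrect(K,W,bright(p,(155,130,208,178),d),.0045))
print(cast(K,W,[(256,151),(261,204),(258.5,178)],.0045).round(4))
```

```text
car [ 420.  -165.   129.6   66.    48.8] [ 326.8 -171.8   56.7   48.9   25.5]
car [ 422.9 -161.4  118.2   64.8   39.1] [ 334.3 -153.3  177.8   15.7    8.3]
car [ 422.7 -160.8  118.    63.5   39. ] [ 333.9 -176.3   54.8   10.1    7.8]
[[ 0.4084 -0.1323  0.0045]
 [ 0.4396 -0.192   0.0045]
 [ 0.4238 -0.1619  0.0045]]
```

```bash
python3 -m pendant '[{"tx":0.001,"ty":-0.0045,"tz":-0.15,"rx":0,"ry":0,"rz":0.2},{"tx":0.001,"ty":-0.0045,"tz":-0.27,"rx":0,"ry":0,"rz":0.2},{"tx":0.001,"ty":-0.0045,"tz":-0.27,"rx":0,"ry":0,"rz":0.2},{"tx":0.001,"ty":-0.0045,"tz":-0.27,"rx":0,"ry":0,"rz":0.2},{"tx":0.001,"ty":-0.0045,"tz":-0.29,"rx":0,"ry":0,"rz":0.2},{"tx":0.001,"ty":-0.0045,"tz":-0.303,"rx":0,"ry":0,"rz":0.2},{"tx":0.001,"ty":-0.0045,"tz":-0.303,"rx":0,"ry":0,"rz":0.2}]' -1
python3 -m pendant '[{"tx":0,"ty":0,"tz":0,"rx":0,"ry":0,"rz":0},{"tx":0,"ty":0,"tz":0,"rx":0,"ry":0,"rz":0},{"tx":0,"ty":0,"tz":0,"rx":0,"ry":0,"rz":0},{"tx":0,"ty":0,"tz":0,"rx":0,"ry":0,"rz":0},{"tx":0,"ty":0,"tz":0,"rx":0,"ry":0,"rz":0},{"tx":0,"ty":0,"tz":0,"rx":0,"ry":0,"rz":0},{"tx":0,"ty":0,"tz":0,"rx":0,"ry":0,"rz":0},{"tx":0,"ty":0,"tz":0,"rx":0,"ry":0,"rz":0}]' 1
```

```text
clock: 3.15
tcp_pos: [0.4243, -0.1629, 0.0022]
tcp_rot: [180.0, 0.1, 117.8]
contact_force: [1.0, 0.5, 0.5]
finger_gap: 0.0855
gripper_force: 0.0
clock: 3.95
tcp_pos: [0.4241, -0.1629, 0.0025]
tcp_rot: [180.0, 0.1, 117.8]
contact_force: [-2.6, 2.1, 15.3]
finger_gap: 0.0329
gripper_force: 58.2
```

```bash
python3 -m pendant '[{"tx":0,"ty":0,"tz":0.03,"rx":0,"ry":0,"rz":0},{"tx":0,"ty":0,"tz":0.1,"rx":0,"ry":0,"rz":0},{"tx":0,"ty":0,"tz":0.17,"rx":0,"ry":0,"rz":0},{"tx":0,"ty":0,"tz":0.17,"rx":0,"ry":0,"rz":0},{"tx":0,"ty":0,"tz":0.17,"rx":0,"ry":0,"rz":0}]'
python3 - <<'E'
from h import *
w=store("w3","wrist");s=store("s3","scene")
im=np.full((384,800,3),0,np.uint8); im[:,:400]=w[0][:,56:456]; im[:,400:]=cv2.resize(s[0][100:260,90:257],(400,384)); save("pics/c3.png",im)
E
```

```text
clock: 4.45
tcp_pos: [0.4239, -0.1629, 0.1042]
tcp_rot: [179.9, 0.1, 117.8]
contact_force: [-0.8, 0.4, -0.8]
finger_gap: 0.0332
gripper_force: 60.3
```

View pics/c3.png

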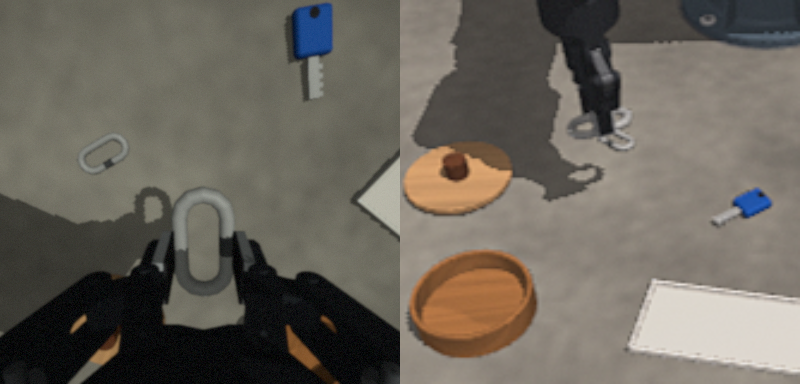

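The carabiner is held level between the pads (left picture centre, 204,240). The scene crop shows the box and lid clear. Moving over the box and lowering, with only a partial release since the open fingers are wider than the box.

```bash
python3 -m pendant '[{"tx":0.287,"ty":-0.173,"tz":0,"rx":0,"ry":0,"rz":0},{"tx":0.287,"ty":-0.173,"tz":0,"rx":0,"ry":0,"rz":0},{"tx":0.287,"ty":-0.173,"tz":0,"rx":0,"ry":0,"rz":0},{"tx":0.287,"ty":-0.173,"tz":0,"rx":0,"ry":0,"rz":0},{"tx":0.287,"ty":-0.173,"tz":0,"rx":0,"ry":0,"rz":0},{"tx":0.287,"ty":-0.173,"tz":0,"rx":0,"ry":0,"rz":0}]'
python3 -m pendant '[{"tx":0,"ty":0,"tz":-0.06,"rx":0,"ry":0,"rz":0},{"tx":0,"ty":0,"tz":-0.11,"rx":0,"ry":0,"rz":0},{"tx":0,"ty":0,"tz":-0.14,"rx":0,"ry":0,"rz":0},{"tx":0,"ty":0,"tz":-0.153,"rx":0,"ry":0,"rz":0},{"tx":0,"ty":0,"tz":-0.159,"rx":0,"ry":0,"rz":0},{"tx":0,"ty":0,"tz":-0.159,"rx":0,"ry":0,"rz":0},{"tx":0,"ty":0,"tz":-0.159,"rx":0,"ry":0,"rz":0}]'
python3 -m pendant '[{"tx":0,"ty":0,"tz":0,"rx":0,"ry":0,"rz":0},{"tx":0,"ty":0,"tz":0,"rx":0,"ry":0,"rz":0},{"tx":0,"ty":0,"tz":0,"rx":0,"ry":0,"rz":0},{"tx":0,"ty":0,"tz":0,"rx":0,"ry":0,"rz":0}]' -0.12
```

```text
clock: 5.15
tcp_pos: [0.5953, -0.2664, 0.1009]
tcp_rot: [-179.9, -0.2, 117.8]
contact_force: [-0.3, -0.5, -0.7]
finger_gap: 0.0329
gripper_force: 60.3
clock: 5.85
tcp_pos: [0.5964, -0.2669, 0.0093]
tcp_rot: [179.9, 0.1, 117.8]
contact_force: [-0.0, -0.3, -0.3]
finger_gap: 0.0329
gripper_force: 60.6
clock: 6.25
tcp_pos: [0.596, -0.2666, 0.0082]
tcp_rot: [180.0, 0.0, 117.8]
contact_force: [0.1, 0.2, -0.5]
finger_gap: 0.048
gripper_force: 0.0
```

```bash
python3 -m pendant '[{"tx":0,"ty":0,"tz":0.05,"rx":0,"ry":0,"rz":0},{"tx":0,"ty":0,"tz":0.13,"rx":0,"ry":0,"rz":0},{"tx":-0.02,"ty":-0.01,"tz":0.21,"rx":0,"ry":0,"rz":0},{"tx":-0.32,"ty":-0.117,"tz":0.3,"rx":0,"ry":0,"rz":0},{"tx":-0.32,"ty":-0.117,"tz":0.3,"rx":0,"ry":0,"rz":0},{"tx":-0.32,"ty":-0.117,"tz":0.3,"rx":0,"ry":0,"rz":0},{"tx":-0.32,"ty":-0.117,"tz":0.3,"rx":0,"ry":0,"rz":0},{"tx":-0.32,"ty":-0.117,"tz":0.3,"rx":0,"ry":0,"rz":0},{"tx":-0.32,"ty":-0.117,"tz":0.3,"rx":0,"ry":0,"rz":0},{"tx":-0.32,"ty":-0.117,"tz":0.3,"rx":0,"ry":0,"rz":0}]'
python3 - <<'E'
from h import *
p,K,W=store("w4","wrist"); print(bot.sense()["tcp_pos"])
h=cv2.cvtColor(p,cv2.COLOR_RGB2HSV); m=cv2.inRange(h,(5,80,60),(22,255,255))
for c,s,l in blobs(m,400):
    l8=(l*255).astype(np.uint8); ct=max(cv2.findContours(l8,cv2.RETR_EXTERNAL,cv2.CHAIN_APPROX_NONE)[0],key=cv2.contourArea)
    print(c.round(1),s,cv2.fitEllipse(cv2.convexHull(ct)))
    for z in(.012,.03): 
        P=cast(K,W,ct[:,0],z)[:,:2]*1000; print(z,[np.round(v,1) for v in cv2.minEnclosingCircle(P.astype(np.float32))])
E
```

```text
clock: 7.25
tcp_pos: [0.4046, -0.3365, 0.1879]
tcp_rot: [180.0, -0.0, 117.8]
contact_force: [-0.6, 0.3, 0.4]
finger_gap: 0.0477
gripper_force: 0.0
[ 0.40467598 -0.33629409  0.18768642]
[256.9 172.6] [ 208  125   98   96 7235] ((256.8447265625, 172.65394592285156), (94.773681640625, 97.43860626220703), 88.88585662841797)
0.012 [array([ 401.9, -336.6]), np.float64(59.3)]
0.03 [array([ 400. , -332.8]), np.float64(56.0)]
[420.7 199.9] [ 377  152  100   95 4576] ((426.37188720703125, 199.76031494140625), (88.36446380615234, 104.8357925415039), 54.0394401550293)
0.012 [array([ 604.2, -265.4]), np.float64(65.1)]
0.03 [array([ 591. , -265.6]), np.float64(61.5)]
[420.1 195.4] [412 177  17  38 432] ((420.15106201171875, 195.5392303466797), (14.699056625366211, 41.11589050292969), 10.933667182922363)
0.012 [array([ 593.7, -265. ]), np.float64(24.3)]
0.03 [array([ 581. , -265.2]), np.float64(22.9)]
```

View pics/w4.png

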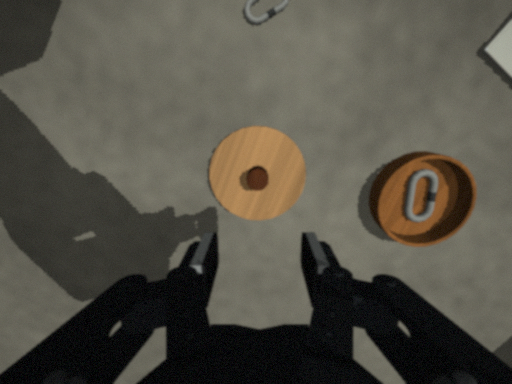

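The lid is at (257,173) with its knob at (257,178). The carabiner lies flat in the box at (422,195). Next I refine the box centre by fitting the far part of the rim in three views.

Run:
```python
from h import *
from scipy.optimize import least_squares
def fit(t,guess,r,z,seed):
    p,K,W=t; h=cv2.cvtColor(p,cv2.COLOR_RGB2HSV); m=cv2.inRange(h,(3,80,40),(22,255,255))
    m=cv2.morphologyEx(m,cv2.MORPH_CLOSE,np.ones((5,5)))
    l=[b[2] for b in blobs(m,200) if np.hypot(*(b[0]-seed))<25][0]
    ct=max(cv2.findContours((l*255).astype(np.uint8),cv2.RETR_EXTERNAL,cv2.CHAIN_APPROX_NONE)[0],key=cv2.contourArea)
    P=cast(K,W,cv2.convexHull(ct)[:,0],z)[:,:2]; v=np.array(guess)-W[:2,3]; v/=np.hypot(*v)
    q=P[(P-guess)@v>-.005]
    f=least_squares(lambda c:np.hypot(*(q-c[:2]).T)-r,guess,loss="soft_l1",f_scale=.002)
    return (f.x*1000).round(1),(np.abs(f.fun).mean()*1000).round(2),len(q)
print(fit(load("w4"),(.594,-.267),.058,.03,(421,200)))
print(fit(load("w4"),(.402,-.337),.059,.012,(257,173)))
for n,a,b in(("scene0",(120,227),(115,173)),("side0",(356,235),(333,300))):
    print(n,fit(load(n),(.594,-.267),.058,.03,a),fit(load(n),(.402,-.337),.059,.012,b))
p,K,W=load("w4"); h=cv2.cvtColor(p,cv2.COLOR_RGB2HSV)
k=[b for b in blobs((h[:,:,2]<95).astype(np.uint8)*255,60) if np.hypot(*(b[0]-(257,178)))<15]
for b in k: print("knob",b[0],b[1],cast(K,W,b[0],.025))
```

```text
(array([ 592.7, -268.7]), np.float64(0.18), 20)
(array([ 401.8, -336.6]), np.float64(0.19), 22)
scene0 (array([ 594.3, -269.3]), np.float64(0.42), 13) (array([ 401.8, -337.7]), np.float64(0.19), 10)
side0 (array([ 592.1, -271.6]), np.float64(0.59), 10) (array([ 400.7, -340.2]), np.float64(0.39), 15)
knob [255.05960265 177.92715232] [241 166  27  23 453] [[ 0.4002794  -0.33774179  0.025     ]]
```

```bash
python3 -m pendant '[{"tx":-0.005,"ty":-0.001,"tz":-0.08,"rx":0,"ry":0,"rz":0},{"tx":-0.005,"ty":-0.001,"tz":-0.16,"rx":0,"ry":0,"rz":0},{"tx":-0.005,"ty":-0.001,"tz":-0.23,"rx":0,"ry":0,"rz":0},{"tx":-0.005,"ty":-0.001,"tz":-0.265,"rx":0,"ry":0,"rz":0},{"tx":-0.005,"ty":-0.001,"tz":-0.286,"rx":0,"ry":0,"rz":0},{"tx":-0.005,"ty":-0.001,"tz":-0.286,"rx":0,"ry":0,"rz":0},{"tx":-0.005,"ty":-0.001,"tz":-0.286,"rx":0,"ry":0,"rz":0}]'
python3 -m pendant '[{"tx":0,"ty":0,"tz":0,"rx":0,"ry":0,"rz":0},{"tx":0,"ty":0,"tz":0,"rx":0,"ry":0,"rz":0},{"tx":0,"ty":0,"tz":0,"rx":0,"ry":0,"rz":0},{"tx":0,"ty":0,"tz":0,"rx":0,"ry":0,"rz":0},{"tx":0,"ty":0,"tz":0,"rx":0,"ry":0,"rz":0},{"tx":0,"ty":0,"tz":0,"rx":0,"ry":0,"rz":0}]' 1
python3 -m pendant '[{"tx":0,"ty":0,"tz":0.02,"rx":0,"ry":0,"rz":0},{"tx":0,"ty":0,"tz":0.07,"rx":0,"ry":0,"rz":0},{"tx":0,"ty":0,"tz":0.13,"rx":0,"ry":0,"rz":0},{"tx":0,"ty":0,"tz":0.13,"rx":0,"ry":0,"rz":0},{"tx":0,"ty":0,"tz":0.13,"rx":0,"ry":0,"rz":0}]'
python3 - <<'E'
from h import *
s=store("s5","scene"); store("d5","side"); im=np.zeros((384,800,3),np.uint8)
im[:,:400]=cv2.resize(s[0][100:260,60:227],(400,384)); im[:,400:]=cv2.resize(load("d5")[0][200:360,250:417],(400,384)); save("pics/c5.png",im)
E
```

```text
clock: 8.0
tcp_pos: [0.4016, -0.3375, 0.0172]
tcp_rot: [180.0, 0.1, 117.8]
contact_force: [-0.2, -1.0, -0.0]
finger_gap: 0.0478
gripper_force: 0.0
clock: 8.6
tcp_pos: [0.4015, -0.3379, 0.018]
tcp_rot: [180.0, 0.1, 117.8]
contact_force: [-0.6, 1.5, 7.4]
finger_gap: 0.0224
gripper_force: 58.4
clock: 9.1
tcp_pos: [0.4012, -0.3377, 0.0957]
tcp_rot: [180.0, 0.1, 117.8]
contact_force: [-0.4, 0.5, -0.4]
finger_gap: 0.0227
gripper_force: 58.9
```

View pics/c5.png

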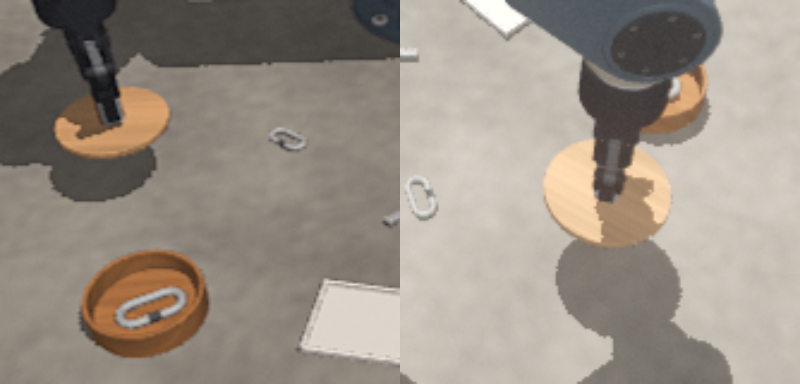

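The lid is held level (left picture, 112,120) and the carabiner is flat in the box (150,305). Moving across to the box.

```bash
python3 -m pendant '[{"tx":0.32,"ty":0.1137,"tz":0,"rx":0,"ry":0,"rz":0},{"tx":0.32,"ty":0.1137,"tz":0,"rx":0,"ry":0,"rz":0},{"tx":0.32,"ty":0.1137,"tz":0,"rx":0,"ry":0,"rz":0},{"tx":0.32,"ty":0.1137,"tz":0,"rx":0,"ry":0,"rz":0},{"tx":0.32,"ty":0.1137,"tz":0,"rx":0,"ry":0,"rz":0},{"tx":0.32,"ty":0.1137,"tz":0,"rx":0,"ry":0,"rz":0},{"tx":0.32,"ty":0.1137,"tz":-0.03,"rx":0,"ry":0,"rz":0},{"tx":0.32,"ty":0.1137,"tz":-0.05,"rx":0,"ry":0,"rz":0},{"tx":0.32,"ty":0.1137,"tz":-0.06,"rx":0,"ry":0,"rz":0},{"tx":0.32,"ty":0.1137,"tz":-0.06,"rx":0,"ry":0,"rz":0},{"tx":0.32,"ty":0.1137,"tz":-0.06,"rx":0,"ry":0,"rz":0}]'
```

```text
clock: 10.3
tcp_pos: [0.5927, -0.2695, 0.0588]
tcp_rot: [180.0, 0.0, 117.8]
contact_force: [-0.6, 0.2, -0.0]
finger_gap: 0.0229
gripper_force: 59.1
```

```bash
python3 -m pendant '[{"tx":0,"ty":0,"tz":-0.008,"rx":0,"ry":0,"rz":0},{"tx":0,"ty":0,"tz":-0.014,"rx":0,"ry":0,"rz":0},{"tx":0,"ty":0,"tz":-0.02,"rx":0,"ry":0,"rz":0},{"tx":0,"ty":0,"tz":-0.025,"rx":0,"ry":0,"rz":0},{"tx":0,"ty":0,"tz":-0.025,"rx":0,"ry":0,"rz":0},{"tx":0,"ty":0,"tz":-0.025,"rx":0,"ry":0,"rz":0}]'
python3 -m pendant '[{"tx":0,"ty":0,"tz":0,"rx":0,"ry":0,"rz":0},{"tx":0,"ty":0,"tz":0,"rx":0,"ry":0,"rz":0},{"tx":0,"ty":0,"tz":0,"rx":0,"ry":0,"rz":0},{"tx":0,"ty":0,"tz":0,"rx":0,"ry":0,"rz":0},{"tx":0,"ty":0,"tz":0,"rx":0,"ry":0,"rz":0}]' -0.12
python3 -m pendant '[{"tx":0,"ty":0,"tz":0.04,"rx":0,"ry":0,"rz":0},{"tx":0,"ty":0,"tz":0.1,"rx":0,"ry":0,"rz":0},{"tx":0,"ty":0,"tz":0.18,"rx":0,"ry":0,"rz":0},{"tx":0,"ty":0,"tz":0.18,"rx":0,"ry":0,"rz":0},{"tx":0,"ty":0,"tz":0.18,"rx":0,"ry":0,"rz":0}]'
python3 - <<'E'
from h import *
w=store("w6","wrist");d=store("d6","side"); s=store("s6","scene"); im=np.zeros((384,800,3),np.uint8)
im[:,:400]=w[0][:,56:456]; im[:,400:]=cv2.resize(s[0][150:310,60:227],(400,384)); save("pics/c6.png",im)
E
```

```text
clock: 10.9
tcp_pos: [0.5929, -0.2691, 0.0434]
tcp_rot: [-180.0, -0.0, 117.8]
contact_force: [-0.3, -0.6, -0.7]
finger_gap: 0.0227
gripper_force: 59.2
clock: 11.4
tcp_pos: [0.5929, -0.2691, 0.0435]
tcp_rot: [180.0, 0.0, 117.8]
contact_force: [0.3, 0.2, 0.3]
finger_gap: 0.0475
gripper_force: 0.0
clock: 11.9
tcp_pos: [0.5933, -0.2693, 0.1526]
tcp_rot: [179.9, 0.1, 117.8]
contact_force: [-1.3, 0.5, -1.7]
finger_gap: 0.0478
gripper_force: 0.0
```

View pics/c6.png

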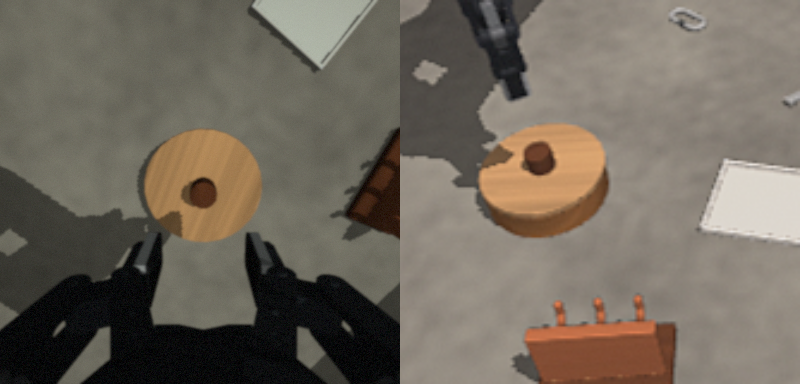

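The lid sits level and centred on the box (203,185). Next is the blue key.

```bash
python3 -m pendant '[{"tx":-0.261,"ty":0.443,"tz":0,"rx":0,"ry":0,"rz":0.33},{"tx":-0.261,"ty":0.443,"tz":0,"rx":0,"ry":0,"rz":0.33},{"tx":-0.261,"ty":0.443,"tz":0,"rx":0,"ry":0,"rz":0.33},{"tx":-0.261,"ty":0.443,"tz":-0.05,"rx":0,"ry":0,"rz":0.33},{"tx":-0.261,"ty":0.443,"tz":-0.1,"rx":0,"ry":0,"rz":0.33},{"tx":-0.261,"ty":0.443,"tz":-0.15,"rx":0,"ry":0,"rz":0.33},{"tx":-0.261,"ty":0.443,"tz":-0.17,"rx":0,"ry":0,"rz":0.33},{"tx":-0.261,"ty":0.443,"tz":-0.17,"rx":0,"ry":0,"rz":0.33},{"tx":-0.261,"ty":0.443,"tz":-0.17,"rx":0,"ry":0,"rz":0.33},{"tx":-0.261,"ty":0.443,"tz":-0.17,"rx":0,"ry":0,"rz":0.33}]' -0.5
python3 - <<'E'
from h import *
p,K,W=store("w7","wrist"); b=max(blobs(mask(p,"blue")),key=lambda b:b[1][4]); print(b[0],worldrect(K,W,b[2],.012),bot.sense()["tcp_pos"])
E
```

```text
clock: 13.05
tcp_pos: [0.4374, -0.004, 0.0501]
tcp_rot: [179.9, 0.1, 127.2]
contact_force: [0.0, -1.2, 0.5]
finger_gap: 0.0642
gripper_force: 0.0
[258.83383869 215.52941176] [436.1  -1.2 126.1  35.2  27.7] [ 0.43751464 -0.00411784  0.05028463]
```

```bash
python3 -m pendant '[{"tx":-0.002,"ty":0.003,"tz":-0.04,"rx":0,"ry":0,"rz":0},{"tx":-0.002,"ty":0.003,"tz":-0.065,"rx":0,"ry":0,"rz":0},{"tx":-0.002,"ty":0.003,"tz":-0.077,"rx":0,"ry":0,"rz":0},{"tx":-0.002,"ty":0.003,"tz":-0.077,"rx":0,"ry":0,"rz":0}]'
python3 -m pendant '[{"tx":0,"ty":0,"tz":0,"rx":0,"ry":0,"rz":0},{"tx":0,"ty":0,"tz":0,"rx":0,"ry":0,"rz":0},{"tx":0,"ty":0,"tz":0,"rx":0,"ry":0,"rz":0},{"tx":0,"ty":0,"tz":0,"rx":0,"ry":0,"rz":0},{"tx":0,"ty":0,"tz":0,"rx":0,"ry":0,"rz":0},{"tx":0,"ty":0,"tz":0,"rx":0,"ry":0,"rz":0},{"tx":0,"ty":0,"tz":0,"rx":0,"ry":0,"rz":0}]' 1
python3 -m pendant '[{"tx":0,"ty":0,"tz":0.03,"rx":0,"ry":0,"rz":0},{"tx":0,"ty":0,"tz":0.1,"rx":0,"ry":0,"rz":0},{"tx":0,"ty":0,"tz":0.17,"rx":0,"ry":0,"rz":0},{"tx":0,"ty":0,"tz":0.17,"rx":0,"ry":0,"rz":0}]'
python3 - <<'E'
from h import *
S,D=load("scene0"),load("side0")
m=mask(S[0],"blue"); 
for c in("blue","yellow"):
    for t in(S,D):
        p,K,W=t; h=cv2.cvtColor(p,cv2.COLOR_RGB2HSV); mm=cv2.inRange(h,(105,120,50),(125,255,255)) if c=="blue" else cv2.inRange(h,(20,140,70),(34,255,255))
        b=max(blobs(mm),key=lambda b:b[1][4]); print(c,b[0].round(1),b[1][4],worldrect(K,W,b[2],.004))
E
```

```text
clock: 13.5
tcp_pos: [0.4354, -0.002, 0.0032]
tcp_rot: [-180.0, -0.0, 127.2]
contact_force: [0.0, 0.9, -0.7]
finger_gap: 0.0644
gripper_force: 0.0
clock: 14.2
tcp_pos: [0.4356, -0.0017, 0.0043]
tcp_rot: [179.9, 0.1, 127.2]
contact_force: [-2.7, -0.9, 10.7]
finger_gap: 0.0276
gripper_force: 58.7
clock: 14.6
tcp_pos: [0.4377, -0.0018, 0.11]
tcp_rot: [179.6, 0.3, 127.3]
contact_force: [0.8, -1.1, 0.2]
finger_gap: 0.028
gripper_force: 60.0
blue [363.  236.5] 1176 [606.5 302.7 171.2 104.6  80.7]
blue [204.3 144. ] 505 [608.7 300.6 171.  104.6  75.1]
yellow [324.6 231.5] 1189 [592.7 212.8 171.3 106.   82.8]
yellow [221.4 158. ] 590 [595.1 211.9 171.5 107.1  80.4]
```

```bash
python3 -m pendant '[{"tx":0.257,"ty":0.51,"tz":0,"rx":0,"ry":0,"rz":1},{"tx":0.257,"ty":0.51,"tz":0,"rx":0,"ry":0,"rz":1},{"tx":0.257,"ty":0.51,"tz":0,"rx":0,"ry":0,"rz":1},{"tx":0.257,"ty":0.51,"tz":0,"rx":0,"ry":0,"rz":1},{"tx":0.257,"ty":0.51,"tz":0,"rx":0,"ry":0,"rz":1},{"tx":0.257,"ty":0.51,"tz":0,"rx":0,"ry":0,"rz":1},{"tx":0.257,"ty":0.51,"tz":0,"rx":0,"ry":0,"rz":1},{"tx":0.257,"ty":0.51,"tz":0,"rx":0,"ry":0,"rz":1},{"tx":0.257,"ty":0.51,"tz":0,"rx":0,"ry":0,"rz":1}]'
python3 -m pendant '[{"tx":0,"ty":0,"tz":0,"rx":0,"ry":0,"rz":0.52},{"tx":0,"ty":0,"tz":-0.04,"rx":0,"ry":0,"rz":0.52},{"tx":0,"ty":0,"tz":-0.1,"rx":0,"ry":0,"rz":0.52},{"tx":0,"ty":0,"tz":-0.12,"rx":0,"ry":0,"rz":0.52},{"tx":0,"ty":0,"tz":-0.12,"rx":0,"ry":0,"rz":0.52},{"tx":0,"ty":0,"tz":-0.12,"rx":0,"ry":0,"rz":0.52}]'
```

```text
clock: 15.5
tcp_pos: [0.5888, 0.3048, 0.1044]
tcp_rot: [-179.9, -0.0, 156.0]
contact_force: [-0.4, 0.4, -0.4]
finger_gap: 0.0277
gripper_force: 60.0
clock: 16.1
tcp_pos: [0.5898, 0.3042, 0.0345]
tcp_rot: [180.0, 0.1, 170.7]
contact_force: [1.2, 0.2, -0.2]
finger_gap: 0.0275
gripper_force: 60.0
```

```bash
python3 -m pendant '[{"tx":0.003,"ty":0,"tz":-0.02,"rx":0,"ry":0,"rz":0},{"tx":0.003,"ty":0,"tz":-0.035,"rx":0,"ry":0,"rz":0},{"tx":0.003,"ty":0,"tz":-0.042,"rx":0,"ry":0,"rz":0},{"tx":0.003,"ty":0,"tz":-0.042,"rx":0,"ry":0,"rz":0},{"tx":0.003,"ty":0,"tz":-0.042,"rx":0,"ry":0,"rz":0}]'
python3 -m pendant '[{"tx":0,"ty":0,"tz":0,"rx":0,"ry":0,"rz":0},{"tx":0,"ty":0,"tz":0,"rx":0,"ry":0,"rz":0},{"tx":0,"ty":0,"tz":0,"rx":0,"ry":0,"rz":0},{"tx":0,"ty":0,"tz":0,"rx":0,"ry":0,"rz":0}]' -0.05
python3 -m pendant '[{"tx":0,"ty":0,"tz":0.05,"rx":0,"ry":0,"rz":0},{"tx":-0.05,"ty":-0.01,"tz":0.12,"rx":0,"ry":0,"rz":0},{"tx":-0.1,"ty":-0.03,"tz":0.2,"rx":0,"ry":0,"rz":0},{"tx":-0.2,"ty":-0.03,"tz":0.27,"rx":0,"ry":0,"rz":0},{"tx":-0.25,"ty":-0.03,"tz":0.27,"rx":0,"ry":0,"rz":0},{"tx":-0.25,"ty":-0.03,"tz":0.27,"rx":0,"ry":0,"rz":0},{"tx":-0.25,"ty":-0.03,"tz":0.27,"rx":0,"ry":0,"rz":0}]' -0.5
python3 - <<'E'
from h import *
p,K,W=store("w8","wrist"); print(bot.sense()["tcp_pos"])
for c in("red","yellow","blue"):
    for b in blobs(mask(p,c)): print(c,b[0].round(1),b[1],worldrect(K,W,b[2],.012))
E
```

```text
clock: 16.6
tcp_pos: [0.591, 0.3044, 0.0084]
tcp_rot: [-180.0, -0.0, 170.8]
contact_force: [-3.1, -1.5, 5.0]
finger_gap: 0.0277
gripper_force: 60.7
clock: 17.0
tcp_pos: [0.5911, 0.3045, 0.008]
tcp_rot: [-180.0, -0.0, 170.8]
contact_force: [0.3, 0.3, -0.2]
finger_gap: 0.0448
gripper_force: 0.0
clock: 17.7
tcp_pos: [0.4405, 0.2868, 0.171]
tcp_rot: [179.9, 0.1, 170.9]
contact_force: [0.8, -0.1, 1.0]
finger_gap: 0.0641
gripper_force: 0.0
[0.44149065 0.28669958 0.17040582]
red [161.8 180. ] [ 132  108   56  121 2404] [414.8 176.4   1.5 143.   35.6]
yellow [298.4  18.3] [ 271    0   58   47 1745] [283.3 353.1 120.3  47.   39.7]
yellow [298.9 132.5] [286 116  27  34 788] [396.  339.3 177.6  34.8  28.5]
yellow [399.7 173.9] [ 377  152   47   44 1274] [461.  449.1 105.8  46.9  39.2]
yellow [224.7 293.7] [ 193  260   61   67 3678] [589.3 214.8 170.8 103.7  80.9]
blue [288.4 291.7] [ 260  260   60   67 3490] [603.4 302.2 171.  103.7  77.3]
```

View pics/w8.png

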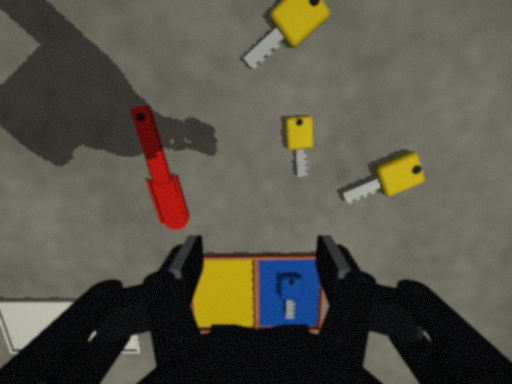

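The blue key lies inside the blue bay (290,293). The meant yellow key is at (299,132), its head 35 x 28. The horn runs from (141,110) to (175,225).

```bash
python3 -m pendant '[{"tx":-0.075,"ty":0.088,"tz":-0.05,"rx":0,"ry":0,"rz":0.234},{"tx":-0.075,"ty":0.088,"tz":-0.12,"rx":0,"ry":0,"rz":0.234},{"tx":-0.075,"ty":0.088,"tz":-0.18,"rx":0,"ry":0,"rz":0.234},{"tx":-0.075,"ty":0.088,"tz":-0.24,"rx":0,"ry":0,"rz":0.234},{"tx":-0.075,"ty":0.088,"tz":-0.265,"rx":0,"ry":0,"rz":0.234},{"tx":-0.075,"ty":0.088,"tz":-0.278,"rx":0,"ry":0,"rz":0.234},{"tx":-0.075,"ty":0.088,"tz":-0.278,"rx":0,"ry":0,"rz":0.234},{"tx":-0.075,"ty":0.088,"tz":-0.278,"rx":0,"ry":0,"rz":0.234}]'
python3 -m pendant '[{"tx":0,"ty":0,"tz":0,"rx":0,"ry":0,"rz":0},{"tx":0,"ty":0,"tz":0,"rx":0,"ry":0,"rz":0},{"tx":0,"ty":0,"tz":0,"rx":0,"ry":0,"rz":0},{"tx":0,"ty":0,"tz":0,"rx":0,"ry":0,"rz":0},{"tx":0,"ty":0,"tz":0,"rx":0,"ry":0,"rz":0},{"tx":0,"ty":0,"tz":0,"rx":0,"ry":0,"rz":0},{"tx":0,"ty":0,"tz":0,"rx":0,"ry":0,"rz":0}]' 1
python3 -m pendant '[{"tx":0,"ty":0,"tz":0.03,"rx":0,"ry":0,"rz":0},{"tx":0,"ty":0,"tz":0.08,"rx":0,"ry":0,"rz":0},{"tx":0,"ty":0,"tz":0.12,"rx":0,"ry":0,"rz":0},{"tx":0,"ty":0,"tz":0.12,"rx":0,"ry":0,"rz":0}]'
```

```text
clock: 18.55
tcp_pos: [0.3971, 0.3397, 0.0044]
tcp_rot: [179.9, 0.1, 177.5]
contact_force: [0.3, -0.0, -0.4]
finger_gap: 0.0643
gripper_force: 0.0
clock: 19.25
tcp_pos: [0.3966, 0.3396, 0.0045]
tcp_rot: [179.9, 0.1, 177.5]
contact_force: [-1.4, -1.8, 9.6]
finger_gap: 0.0282
gripper_force: 59.1
clock: 19.65
tcp_pos: [0.3975, 0.3404, 0.0784]
tcp_rot: [179.8, 0.3, 177.5]
contact_force: [-0.2, -0.2, -0.9]
finger_gap: 0.028
gripper_force: 59.7
```

```bash
python3 -m pendant '[{"tx":0.301,"ty":-0.209,"tz":0,"rx":0,"ry":0,"rz":-0.227},{"tx":0.301,"ty":-0.209,"tz":0,"rx":0,"ry":0,"rz":-0.227},{"tx":0.301,"ty":-0.209,"tz":0,"rx":0,"ry":0,"rz":-0.227},{"tx":0.301,"ty":-0.209,"tz":0,"rx":0,"ry":0,"rz":-0.227},{"tx":0.301,"ty":-0.209,"tz":0,"rx":0,"ry":0,"rz":-0.227},{"tx":0.301,"ty":-0.209,"tz":-0.05,"rx":0,"ry":0,"rz":-0.227},{"tx":0.301,"ty":-0.209,"tz":-0.08,"rx":0,"ry":0,"rz":-0.227},{"tx":0.301,"ty":-0.209,"tz":-0.1,"rx":0,"ry":0,"rz":-0.227},{"tx":0.301,"ty":-0.209,"tz":-0.113,"rx":0,"ry":0,"rz":-0.227},{"tx":0.301,"ty":-0.209,"tz":-0.113,"rx":0,"ry":0,"rz":-0.227},{"tx":0.301,"ty":-0.209,"tz":-0.113,"rx":0,"ry":0,"rz":-0.227}]'
python3 -m pendant '[{"tx":0,"ty":0,"tz":0,"rx":0,"ry":0,"rz":0},{"tx":0,"ty":0,"tz":0,"rx":0,"ry":0,"rz":0},{"tx":0,"ty":0,"tz":0,"rx":0,"ry":0,"rz":0},{"tx":0,"ty":0,"tz":0,"rx":0,"ry":0,"rz":0}]' -0.05
python3 - <<'E'
from h import *
S,D=load("scene0"),load("side0")
p,K,W=load("w8"); b=max(blobs(mask(p,"red")),key=lambda b:b[1][4]); print("horn",worldrect(K,W,b[2],.008))
L=cast(K,W,[(141,108),(175,228)],.007); print(L.round(4),L.mean(0).round(4),ang(L[1]-L[0]))
b=max(blobs(mask(S[0],"red")),key=lambda b:b[1][4]); print("scene",worldrect(S[1],S[2],b[2],.008))
# handle centre line: rows 115..165 of the w8 mask
m=mask(p,"red"); q=[(np.flatnonzero(m[r]).mean(),r) for r in range(115,165)]; H=cast(K,W,q,.012); print("handle",H[0],H[-1],ang(H[-1]-H[0]))
# white tray from scene and side
for n,t,seed in(("scene",S,(230,237)),("side",D,(283,190)),):
    h=cv2.cvtColor(t[0],cv2.COLOR_RGB2HSV); mm=cv2.inRange(h,(0,0,165),(179,40,255))
    bb=[b for b in blobs(mm,300) if np.hypot(*(b[0]-seed))<25]
    for b in bb: print(n,b[0],b[1][4],worldrect(t[1],t[2],b[2],.006))
p2,K2,W2=load("w2"); print(cast(K2,W2,[(494,22),(378,174),(433,207)],.008).round(3))
E
```

```text
clock: 20.75
tcp_pos: [0.5766, 0.214, 0.0085]
tcp_rot: [-180.0, 0.0, 171.0]
contact_force: [-4.0, -1.7, 9.3]
finger_gap: 0.0279
gripper_force: 60.8
clock: 21.15
tcp_pos: [0.5767, 0.2139, 0.0074]
tcp_rot: [-180.0, -0.0, 171.0]
contact_force: [-0.9, 0.2, 0.3]
finger_gap: 0.0447
gripper_force: 0.0
horn [415.4 174.7   1.5 144.9  36.1]
[[0.3433 0.1734 0.007 ]
 [0.4876 0.1745 0.007 ]] [0.4155 0.1739 0.007 ] 0.4171061270188664
scene [419.3 173.7   1.1 151.2  33.9]
handle [0.35095468 0.1751736  0.012     ] [0.40525321 0.17605472 0.012     ] 0.929672923366261
scene [229.5051717  236.22796856] 2417 [612.8 -13.4  80.9 191.6  92.4]
side [287.31726027 184.63013699] 1825 [663.  -21.5  80.8 190.  189.1]
[[ 0.586  0.085  0.008]
 [ 0.556 -0.101  0.008]
 [ 0.641 -0.112  0.008]]
```

```bash
python3 -m pendant '[{"tx":0,"ty":0,"tz":0.05,"rx":0,"ry":0,"rz":0},{"tx":-0.02,"ty":0,"tz":0.12,"rx":0,"ry":0,"rz":0},{"tx":-0.28,"ty":-0.0665,"tz":0.17,"rx":0,"ry":0,"rz":0.35},{"tx":-0.28,"ty":-0.0665,"tz":0.17,"rx":0,"ry":0,"rz":0.35},{"tx":-0.28,"ty":-0.0665,"tz":0.17,"rx":0,"ry":0,"rz":0.35},{"tx":-0.28,"ty":-0.0665,"tz":0.12,"rx":0,"ry":0,"rz":0.35},{"tx":-0.28,"ty":-0.0665,"tz":0.12,"rx":0,"ry":0,"rz":0.35},{"tx":-0.28,"ty":-0.0665,"tz":0.12,"rx":0,"ry":0,"rz":0.35},{"tx":-0.28,"ty":-0.0665,"tz":0.12,"rx":0,"ry":0,"rz":0.35}]' -0.5
python3 - <<'E'
from h import *
s=store("s9","scene");w=store("w9","wrist"); print(bot.sense()["tcp_pos"])
b=max(blobs(mask(w[0],"red")),key=lambda b:b[1][4]); print(worldrect(w[1],w[2],b[2],.008),b[0])
bs=max(blobs(mask(s[0],"red")),key=lambda b:b[1][4]); b8=max(blobs(mask(load("w8")[0],"red")),key=lambda b:b[1][4])
S=load("scene0");bs=max(blobs(mask(S[0],"red")),key=lambda b:b[1][4])
print("height",tri((S[1],S[2],bs[0]),(load("w8")[1],load("w8")[2],b8[0])))
save("pics/c9.png",cv2.resize(s[0][120:280,160:430],(800,474)))
E
```

```text
clock: 22.05
tcp_pos: [0.4103, 0.1744, 0.08]
tcp_rot: [180.0, 0.1, -179.0]
contact_force: [0.4, -0.5, 0.1]
finger_gap: 0.0639
gripper_force: 0.0
[0.40989688 0.17426274 0.07985555]
[414.2 173.3   2.2 144.8  34.6] [257.5751634  209.89498911]
height [0.42681658 0.17389077 0.00199315]
```

View pics/c9.png

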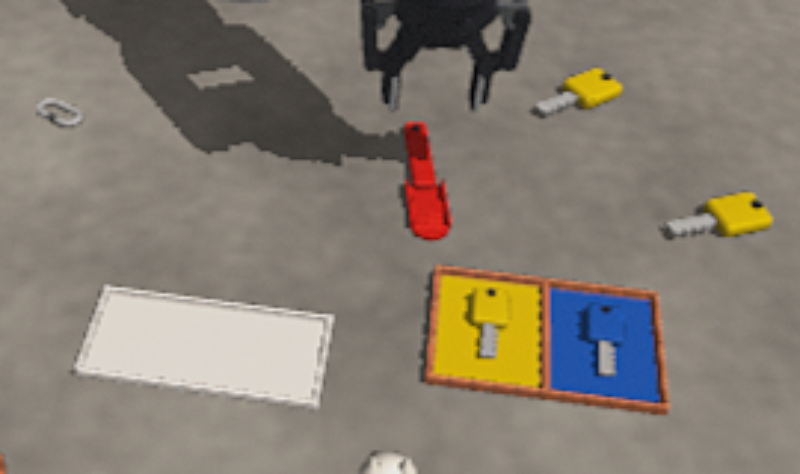

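Both keys lie flat in their own bays, (490,320) and (605,335). The horn is untouched under the gripper. Gripping the horn.

```bash
python3 -m pendant '[{"tx":-0.002,"ty":0,"tz":-0.06,"rx":0,"ry":0,"rz":0},{"tx":-0.002,"ty":0,"tz":-0.1,"rx":0,"ry":0,"rz":0},{"tx":-0.002,"ty":0,"tz":-0.125,"rx":0,"ry":0,"rz":0},{"tx":-0.002,"ty":0,"tz":-0.125,"rx":0,"ry":0,"rz":0},{"tx":-0.002,"ty":0,"tz":-0.125,"rx":0,"ry":0,"rz":0}]'
python3 -m pendant '[{"tx":0,"ty":0,"tz":0,"rx":0,"ry":0,"rz":0},{"tx":0,"ty":0,"tz":0,"rx":0,"ry":0,"rz":0},{"tx":0,"ty":0,"tz":0,"rx":0,"ry":0,"rz":0},{"tx":0,"ty":0,"tz":0,"rx":0,"ry":0,"rz":0},{"tx":0,"ty":0,"tz":0,"rx":0,"ry":0,"rz":0},{"tx":0,"ty":0,"tz":0,"rx":0,"ry":0,"rz":0},{"tx":0,"ty":0,"tz":0,"rx":0,"ry":0,"rz":0},{"tx":0,"ty":0,"tz":0,"rx":0,"ry":0,"rz":0}]' 1
python3 -m pendant '[{"tx":0,"ty":0,"tz":0.03,"rx":0,"ry":0,"rz":0},{"tx":0,"ty":0,"tz":0.08,"rx":0,"ry":0,"rz":0},{"tx":0,"ty":0,"tz":0.13,"rx":0,"ry":0,"rz":0},{"tx":0,"ty":0,"tz":0.13,"rx":0,"ry":0,"rz":0},{"tx":0,"ty":0,"tz":0.13,"rx":0,"ry":0,"rz":0}]'
```

```text
clock: 22.65
tcp_pos: [0.408, 0.1741, 0.0048]
tcp_rot: [180.0, 0.0, -179.0]
contact_force: [-0.1, -0.1, -0.2]
finger_gap: 0.0639
gripper_force: 0.0
clock: 23.45
tcp_pos: [0.4079, 0.1741, 0.0053]
tcp_rot: [180.0, 0.1, -179.0]
contact_force: [-2.2, -0.7, 11.1]
finger_gap: 0.0198
gripper_force: 58.5
clock: 23.95
tcp_pos: [0.4077, 0.174, 0.0829]
tcp_rot: [180.0, 0.1, -179.0]
contact_force: [-0.9, 0.6, -0.9]
finger_gap: 0.0198
gripper_force: 59.5
```

```bash
python3 -m pendant '[{"tx":0.345,"ty":-0.3,"tz":0,"rx":0,"ry":0,"rz":-0.2},{"tx":0.345,"ty":-0.3,"tz":0,"rx":0,"ry":0,"rz":-0.4},{"tx":0.345,"ty":-0.3,"tz":0,"rx":0,"ry":0,"rz":-0.6},{"tx":0.345,"ty":-0.3,"tz":0,"rx":0,"ry":0,"rz":-0.8},{"tx":0.345,"ty":-0.3,"tz":0,"rx":0,"ry":0,"rz":-1},{"tx":0.345,"ty":-0.3,"tz":0,"rx":0,"ry":0,"rz":-1},{"tx":0.345,"ty":-0.3,"tz":0,"rx":0,"ry":0,"rz":-1}]'
python3 -m pendant '[{"tx":0,"ty":0,"tz":0,"rx":0,"ry":0,"rz":-0.2},{"tx":0,"ty":0,"tz":0,"rx":0,"ry":0,"rz":-0.4},{"tx":0,"ty":0,"tz":0,"rx":0,"ry":0,"rz":-0.6},{"tx":0,"ty":0,"tz":0,"rx":0,"ry":0,"rz":-0.8},{"tx":0,"ty":0,"tz":0,"rx":0,"ry":0,"rz":-1}]'
python3 -m pendant '[{"tx":0,"ty":0,"tz":0,"rx":0,"ry":0,"rz":-0.2},{"tx":0,"ty":0,"tz":0,"rx":0,"ry":0,"rz":-0.4},{"tx":0,"ty":0,"tz":0,"rx":0,"ry":0,"rz":-0.6},{"tx":0,"ty":0,"tz":0,"rx":0,"ry":0,"rz":-0.8},{"tx":0,"ty":0,"tz":0,"rx":0,"ry":0,"rz":-1}]'
python3 -m pendant '[{"tx":0,"ty":0,"tz":0,"rx":0,"ry":0,"rz":-0.2},{"tx":0,"ty":0,"tz":0,"rx":0,"ry":0,"rz":-0.4},{"tx":0,"ty":0,"tz":0,"rx":0,"ry":0,"rz":-0.49},{"tx":0,"ty":0,"tz":0,"rx":0,"ry":0,"rz":-0.49},{"tx":0,"ty":0,"tz":0,"rx":0,"ry":0,"rz":-0.49}]'
python3 - <<'E'
from h import *
s=store("s10","scene");w=store("w10","wrist"); d=store("d10","side")
for t in(w,s): 
    b=max(blobs(mask(t[0],"red")),key=lambda b:b[1][4]); print(worldrect(t[1],t[2],b[2],.087),b[0])
im=np.zeros((384,800,3),np.uint8); im[:,:400]=w[0][:,56:456]; im[:,400:]=cv2.resize(s[0][150:310,160:327],(400,384)); save("pics/c10.png",im)
E
```

```text
clock: 24.65
tcp_pos: [0.6157, -0.0084, 0.0806]
tcp_rot: [-180.0, -0.0, 152.2]
contact_force: [-0.8, -0.0, -0.2]
finger_gap: 0.0197
gripper_force: 59.5
clock: 25.15
tcp_pos: [0.6132, -0.0052, 0.081]
tcp_rot: [-179.9, -0.1, 123.5]
contact_force: [0.1, -0.3, -1.2]
finger_gap: 0.0197
gripper_force: 59.5
clock: 25.65
tcp_pos: [0.6132, -0.0052, 0.081]
tcp_rot: [-179.9, -0.0, 94.9]
contact_force: [0.1, 0.4, -1.1]
finger_gap: 0.0196
gripper_force: 59.5
clock: 26.15
tcp_pos: [0.6137, -0.0055, 0.0816]
tcp_rot: [-179.9, 0.0, 81.2]
contact_force: [-0.3, 0.0, -1.7]
finger_gap: 0.02
gripper_force: 59.5
[617.2  15.9  80.   90.3  20.8] [257.97865984 200.20379855]
[-376.3 -946.    31.9  706.4   24.1] [11.19571865 34.40978593]
```

View pics/c10.png

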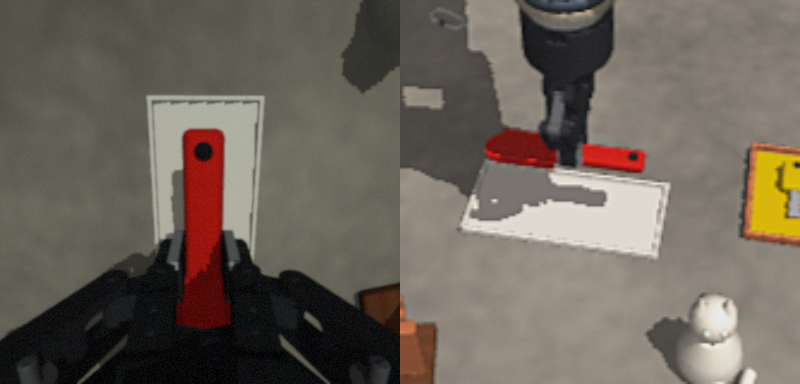

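The horn is level and parallel to the white tray, centred over it. Lowering and releasing.

```bash
python3 -m pendant '[{"tx":0.001,"ty":0,"tz":-0.05,"rx":0,"ry":0,"rz":0},{"tx":0.001,"ty":0,"tz":-0.09,"rx":0,"ry":0,"rz":0},{"tx":0.001,"ty":0,"tz":-0.11,"rx":0,"ry":0,"rz":0},{"tx":0.001,"ty":0,"tz":-0.118,"rx":0,"ry":0,"rz":0},{"tx":0.001,"ty":0,"tz":-0.118,"rx":0,"ry":0,"rz":0},{"tx":0.001,"ty":0,"tz":-0.118,"rx":0,"ry":0,"rz":0}]'
python3 -m pendant '[{"tx":0,"ty":0,"tz":0,"rx":0,"ry":0,"rz":0},{"tx":0,"ty":0,"tz":0,"rx":0,"ry":0,"rz":0},{"tx":0,"ty":0,"tz":0,"rx":0,"ry":0,"rz":0},{"tx":0,"ty":0,"tz":0,"rx":0,"ry":0,"rz":0}]' 0.1
python3 -m pendant '[{"tx":0,"ty":0,"tz":0.05,"rx":0,"ry":0,"rz":0},{"tx":0,"ty":0,"tz":0.13,"rx":0,"ry":0,"rz":0},{"tx":-0.05,"ty":0,"tz":0.21,"rx":0,"ry":0,"rz":0},{"tx":-0.12,"ty":0,"tz":0.28,"rx":0,"ry":0,"rz":0},{"tx":-0.2,"ty":0,"tz":0.36,"rx":0,"ry":0,"rz":0},{"tx":-0.3,"ty":0,"tz":0.36,"rx":0,"ry":0,"rz":0},{"tx":-0.3,"ty":0,"tz":0.36,"rx":0,"ry":0,"rz":0},{"tx":-0.3,"ty":0,"tz":0.36,"rx":0,"ry":0,"rz":0},{"tx":-0.3,"ty":0,"tz":0.36,"rx":0,"ry":0,"rz":0}]'
python3 - <<'E'
from h import *
s=store("s11","scene")
b=max([b for b in blobs(mask(s[0],"red")) if b[0][1]>120],key=lambda b:b[1][4]); print(worldrect(s[1],s[2],b[2],.01))
save("pics/c11.png",cv2.resize(s[0][130:330,80:430],(800,457)))
E
```

```text
clock: 26.9
tcp_pos: [0.6157, -0.0061, 0.0126]
tcp_rot: [179.9, -0.0, 81.0]
contact_force: [-0.2, -0.7, -0.5]
finger_gap: 0.0199
gripper_force: 59.5
clock: 27.3
tcp_pos: [0.6152, -0.006, 0.0119]
tcp_rot: [180.0, -0.0, 81.0]
contact_force: [1.1, -0.2, -0.3]
finger_gap: 0.0384
gripper_force: 0.0
clock: 28.2
tcp_pos: [0.4353, -0.0061, 0.2284]
tcp_rot: [179.9, -0.0, 81.0]
contact_force: [0.1, -0.9, 0.4]
finger_gap: 0.0384
gripper_force: 0.0
[615.2 -13.4  81.3 146.2  38.2]
```

View pics/c11.png

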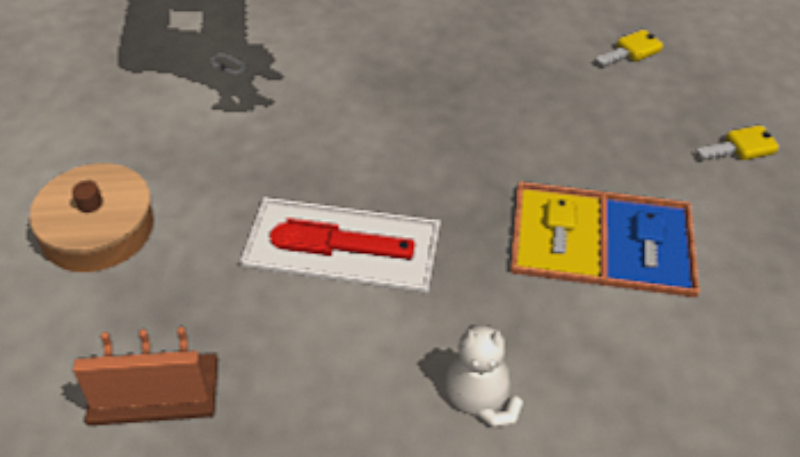

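The horn lies in the white tray (340,240) and both keys are in their bays. The lid is seated on the box (90,215). The cat and the hook stand are undisturbed, and the gripper is clear.

```bash
python3 -c "
from bench import bot
print(bot.finish_job())"
```

```text
the job is handed in; nothing more can be done
None
```

I handed the job in at about 28 s of the 118 s allowed. In the last picture both keys lie in their own bays, the horn is in the white tray, the lid is seated on the box over the carabiner, and the cat and hook stand look undisturbed; the hand-in returned no verdict.

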